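# Run a fingertip check along the feed rollers of a note counter

## Robot

A 7-joint arm with a two-finger parallel gripper is mounted at the origin on the work surface. World frame = base frame: x ahead of the robot, y to its left, z up, the work surface at z = 0. Lengths are in m, angles in rad, forces in N, time in s.
With the tool pointing down it reaches from about 0.35 to 0.9 m from the base axis. Payload 8.1 kg.
Tool frame: the origin (TCP) lies midway between the tips of the shut fingers; the grasp point (between the pads) lies arm.grasp_offset behind it (arm.grasp_offset is the distance from the TCP to the grasp point, in m); z points along the fingers, y is the line along which they close (so a half turn about z gives the same grasp; the last joint's range is limited). The gripper opens to 92 mm and grips with 3 to 60 N. Pads are 19 mm wide; open, the fingers measure 130 mm over their backs; the gripper's body (75 mm by 190 mm) begins 47 mm behind the grasp point.
Start: joints at [1.092, 0.434, 0.025, 1.573, -0.012, 1.134, -0.075], TCP at [0.229, -0.581, 0.227] pointing down, gripper open.
Joint ranges: [-2.62, 2.62], [-0.44, 2.09], [-1.27, 1.32], [0.08, 2.57], [-1.32, 4.46], [0.12, 2], [-2.74, 2.74]. Speed limits (rad/s): [2.22, 2.22, 3.01, 3.01, 3.14, 3.14, 3.14].

## Interface

Orientations are given as a rotation vector (axis times angle).
In Python, from cell import observe, imaging, arm gives the robot as it stands.
- The arm moves only by the tool apply_moves, never from a script. Its argument "commands" is a list of rows, each a list of 5 numbers: the opening in per cent of the stroke, from 0 (shut) to 100 (fully open), then the shift along the world's x, y, z in units of 0.06 m (1.0 is 0.06 m), then the turn about the world's z in units of 0.5 rad (1.0 is 0.5 rad). A call has 1 to 12 rows; each row shifts and turns the commanded pose from where the row before left it; what a row does not reach is not made up. A row lasts 1/8 s, in which the tool goes at most 62.5 mm and 10.7 degrees, less where a joint would pass 70% of its speed; a pose out of reach is approached as far as the arm can. A call with a number of a shift or a turn outside -1 to 1 is refused whole. A call with a gripper value outside its range is refused whole. The fingers move at their own pace and stop on an object; "newtons" is the grip in N (left out, the last holds). Time passes only in rows, so rows that do not move let the fingers close. It gives the time, the measured TCP pose, the force, the opening and the grip force at its end, in the units of the state.
- observe(): the state, without advancing time (a new reading comes with each control period).
- imaging.get_image(name): name is "scene" or "top" or "wrist"; returns (picture, depth): 420x560x3 uint8, red, green, blue; 420x560 float32, m along the optical axis (not along the pixel's ray), 0 where there is no reading.
- imaging.camera_params(name): a dict with "camera_matrix" (3x3 intrinsics, pixels), "dist" ([k1, k2, p1, p2, k3] as OpenCV has them; the pictures are not rectified), "origin" and "rotation" of the camera in the world; the wrist camera has in their place "tool_from_camera" (4x4, takes a point from camera to tool coordinates, whose origin is the TCP and whose axes are the flange's). Camera axes: x right, y up, looking along -z (the intrinsics and any distortion apply to the point x, -y, -z); pixel columns grow to the right and rows downward; lengths in m; the calibration is good to about 2 mm. A picture is of the moment at which its call begins: read the wrist's pose just before it. camera_params takes no time and is no camera call.
- arm.sign_off(): hands the job in; it is judged then, once.
The state is a dict: "clock": time; "joints": joint angles; "dq": joint speeds; "joint_efforts": joint torques, N m; "position": TCP position; "ee_rot": TCP orientation; "force": force on the tool from outside, world axes, zero at the start; "ft_torque": the same for the moment, N m; "width": opening from 0.0 (shut) to 1.0 (fully open); "gripper_force": force on a finger pad.
Only numpy, scipy, OpenCV 4.12 (cv2) and the standard library are available. Lean on these libraries where they do the work, as an engineer would, in place of code of your own. Each camera call takes 0.05 s, during which the arm holds its last target. There are 200 camera calls.

## Task

Check the sprung rollers of the note-counter's transport unit: run your closed fingertips lightly along the top of the row from the end with the sloping chute to the end with the two upright stops, so that each of the five rollers in turn visibly dips (about half a centimetre) without being pushed down to its stop. Finish with your fingertips still resting on the last roller, holding it dipped while the others are sprung back up, and keep holding it there as the program ends. Grasp nothing, do not lean hard on the unit, and leave the banknote bundle, the pot and the coin roll where they are.

Things in the scene. Friction and masses are not known exactly. Their poses are not given: they have to be found in the camera images.
- unit: note-transport unit fixed to the desk at any yaw: base plate 270 x 112 x 12 mm, two side rails (tops at 42 mm, 80 mm apart inside) and five black rollers between. Origin: middle of the underside. x runs along the row from hopper end (-x: sloping grey chute plate, 128 mm wide, out to 195 mm, at most 50 mm high) to stacker end (+x: two upright grey stops 70 mm high, 60 mm apart, at 140 mm)
- crown1 (a point): top of roller 1 (counted from the hopper end), middle of its length; at rest at unit x = -96 mm, y = 0, height 60 mm; goes down with the roller. Roller 30 mm in diameter, 50 mm long along the unit's y, spins freely; neighbours 48 mm apart
- crown2 (a point): top of roller 2 (counted from the hopper end), middle of its length; at rest at unit x = -48 mm, y = 0, height 66 mm; goes down with the roller. Roller 30 mm in diameter, 50 mm long along the unit's y, spins freely; neighbours 48 mm apart
- crown3 (a point): top of roller 3 (counted from the hopper end), middle of its length; at rest at unit x = 0 mm, y = 0, height 68 mm; goes down with the roller. Roller 30 mm in diameter, 50 mm long along the unit's y, spins freely; neighbours 48 mm apart
- crown4 (a point): top of roller 4 (counted from the hopper end), middle of its length; at rest at unit x = 48 mm, y = 0, height 66 mm; goes down with the roller. Roller 30 mm in diameter, 50 mm long along the unit's y, spins freely; neighbours 48 mm apart
- crown5 (a point): top of roller 5 (counted from the hopper end), middle of its length; at rest at unit x = 96 mm, y = 0, height 60 mm; goes down with the roller. Roller 30 mm in diameter, 50 mm long along the unit's y, spins freely; neighbours 48 mm apart
- roller1 (a joint): how far roller 1 is pushed down, in m: 0 at rest, 0.012 at its stop. A soft spring pushes it back: about 1 N to start, 3 N at 6 mm, 5 N at the stop
- roller2 (a joint): how far roller 2 is pushed down, in m: 0 at rest, 0.012 at its stop. A soft spring pushes it back: about 1 N to start, 3 N at 6 mm, 5 N at the stop
- roller3 (a joint): how far roller 3 is pushed down, in m: 0 at rest, 0.012 at its stop. A soft spring pushes it back: about 1 N to start, 3 N at 6 mm, 5 N at the stop
- roller4 (a joint): how far roller 4 is pushed down, in m: 0 at rest, 0.012 at its stop. A soft spring pushes it back: about 1 N to start, 3 N at 6 mm, 5 N at the stop
- roller5 (a joint): how far roller 5 is pushed down, in m: 0 at rest, 0.012 at its stop. A soft spring pushes it back: about 1 N to start, 3 N at 6 mm, 5 N at the stop
- wheel5: the rubber wheel of roller 5 (last, next to the stacker stops); origin at the middle of its axle, 15 mm below its top; it spins about its y axis
- bundle: loose banded bundle of banknotes, 155 x 77 x 24 mm, lying beside the unit; origin at the centre of its underside. To be left alone
- pot: loose small round finger-moistening pot with its lid on, 58 mm wide, 36 mm high, origin at the centre of its underside. To be left alone
- coinroll: loose paper roll of coins standing upright, 27 mm wide, 55 mm high, origin at the centre of its underside. To be left alone

How it is judged:
By the outcome, as a careful person would: the job done as asked, in the order asked, and still so for the second after the job is handed in, while the arm keeps its last pose, push and grip.
It also fails if it takes over 40 s, if anything falls off the work surface, if the arm or the gripper's body presses on something with over 40 N, if the wrist force passes 120 N, or if a joint passes its speed limit or range.

## Working session

There is one attempt and no reset: what is moved stays moved. The work goes in short steps, Python scripts to look and compute and a tool call to move; the robot and the scene stay as the last step left them, time stands still between calls to the robot, and variables do not carry over. Pictures are saved under pics/ and viewed, at most 10 in all, crops included, and the job is handed in when it is done.

Besides the shell and the picture viewer there is one more tool, called after ">>>" as name(argument=value, ...), one argument or row to a line, values as JSON. apply_moves: Moves the arm, as the interface text tells. Its arguments: {"type":"object","properties":{"commands":{"type":"array"},"newtons":{"type":"number"}},"required":["commands"]}

```bash
ls; mkdir -p pics
python3 - <<'E'
from cell import observe, imaging, arm
import cv2,numpy as np
s=observe();print(s, arm.grasp_offset)
for n in("scene","top"):
    im,d=imaging.get_image(n);cv2.imwrite(f"pics/{n}1.png",im[:,:,::-1]);np.savez(f"{n}1.npz",im=im,d=d)
    print(n,imaging.camera_params(n))
E
```

```text
pics
{'clock': 0.0, 'joints': array([ 1.09242754,  0.4352284 ,  0.02500371,  1.57410391, -0.01160894,
        1.1339919 , -0.07511135]), 'dq': array([-0.00098462, -0.00086432,  0.00110064,  0.00086017, -0.00121046,
       -0.00027496, -0.00079876]), 'joint_efforts': array([-1.18067906e-04, -6.67853308e+01,  9.85243320e-01, -3.14461040e+01,
       -6.04958902e-02,  4.27199935e-02,  1.69178770e-04]), 'position': array([ 0.22911129, -0.58093984,  0.22593933]), 'ee_rot': array([-3.08484176e+00, -5.86330882e-01,  6.92677403e-04]), 'force': array([0.04845465, 0.0257921 , 0.2084167 ]), 'ft_torque': array([ 0.01400462, -0.02118201, -0.00635554]), 'gripper_force': 0.0, 'width': 0.9958500648682866} 0.0188
scene {'camera_matrix': array([[393.71572911,   0.        , 279.99280733],
       [  0.        , 393.71572911, 211.27971189],
       [  0.        ,   0.        ,   1.        ]]), 'dist': array([0.01338668, 0.        , 0.        , 0.        , 0.        ]), 'origin': array([ 0.99292928, -0.26540952,  0.4141345 ]), 'rotation': array([0.9006224 , 0.51579838, 0.91052053])}
top {'camera_matrix': array([[464.23593065,   0.        , 292.33746312],
       [  0.        , 464.23593065, 207.97033645],
       [  0.        ,   0.        ,   1.        ]]), 'dist': array([-0.03721612,  0.        ,  0.        ,  0.        ,  0.        ]), 'origin': array([0.45458869, 0.02480733, 0.85525151]), 'rotation': array([ 0.09801898, -0.10433183, -1.58542116])}
```

View pics/top1.png

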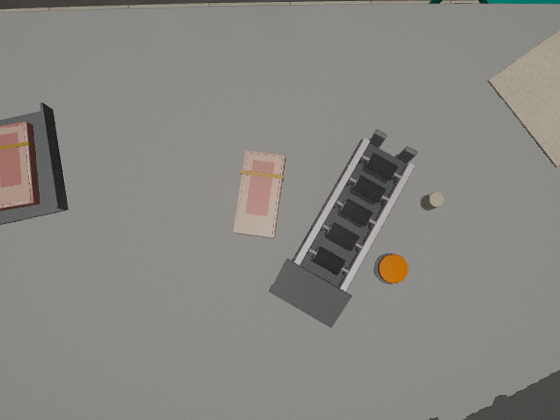

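View pics/scene1.png

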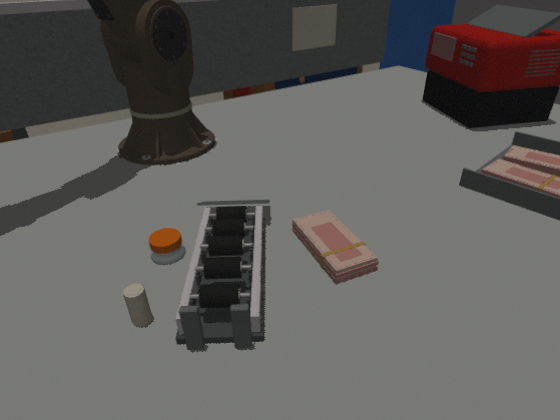

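The top view shows the unit with rollers 1 to 5 at about (329,261), (343,236), (357,212), (369,189) and (382,167). The chute is at (310,293) and the stops at (378,138) and (406,155). The bundle is at (260,194), the pot at (393,268) and the coin roll at (436,200). The scene view agrees: stops nearest the camera at (193,328) and (241,326), chute towards the robot.

```bash
cat > h.py <<'E'
import cv2,numpy as np
from scipy.spatial.transform import Rotation as R
from cell import imaging
def pose(n):
    p=imaging.camera_params(n);return p,np.array(p["origin"]),R.from_rotvec(p["rotation"]).as_matrix()
def rays(n,uv):
    p,o,M=pose(n)
    x=cv2.undistortPoints(np.float64(uv).reshape(-1,1,2),p["camera_matrix"],p["dist"])[:,0]
    return o,np.c_[x[:,0],-x[:,1],-np.ones(len(x))]@M.T
def plane(n,uv,z):
    o,r=rays(n,uv);z=np.atleast_1d(z);return o+r*((z-o[2])/r[:,2])[:,None]
def blobs(mask,amin,amax):
    k,l,st,c=cv2.connectedComponentsWithStats(mask.astype(np.uint8))
    return [(c[i],st[i,4],l==i) for i in range(1,k) if amin<st[i,4]<amax]
E
python3 - <<'E'
from h import *
Z=np.array([.060,.066,.068,.066,.060])
for n,box in(("top",(300,420,140,285)),("scene",(180,270,195,315))):
    f=np.load(n+"1.npz");im,d=f["im"],f["d"];g=im.max(2).astype(int)
    a,b,c,e=box;roi=np.zeros(g.shape,bool);roi[c:e,a:b]=1
    for t in (22,28,34,40):
        B=blobs((g<t)&roi,100,1500);print(n,t,[(np.round(c,1).tolist(),int(a)) for c,a,m in B])
f=np.load("top1.npz");im,d=f["im"],f["d"]
uv=np.float64([[329,261],[343,236],[357,212],[369,189],[382,167]])
o,r=rays("top",uv)
print("depth pts",np.round(o+r*np.array([d[int(v),int(u)] for u,v in uv])[:,None],4))
P=plane("top",uv,Z-.002);print(np.round(P,4))
for nm,u,z in(("pot",[393,268],.036),("coin",[436,199],.055),("bundle",[260,194],.024)):print(nm,plane("top",[u],z))
E
```

```text
top 22 []
top 28 []
top 34 []
top 40 []
scene 22 [([228.3, 232.4], 143), ([225.1, 251.2], 175), ([221.8, 274.2], 185), ([216.2, 303.7], 167)]
scene 28 [([227.7, 232.8], 1195), ([222.4, 268.7], 618), ([218.9, 296.9], 671)]
scene 34 [([221.5, 267.3], 787), ([219.2, 296.3], 1112)]
scene 40 [([221.6, 267.3], 828), ([219.5, 296.6], 1220)]
depth pts [[ 0.4652 -0.0402  0.059 ]
 [ 0.507  -0.0646  0.0661]
 [ 0.5474 -0.0895  0.0691]
 [ 0.5877 -0.1125  0.0638]
 [ 0.6277 -0.1381  0.057 ]]
[[ 0.4652 -0.0403  0.058 ]
 [ 0.5071 -0.0649  0.064 ]
 [ 0.5477 -0.09    0.066 ]
 [ 0.5877 -0.1125  0.064 ]
 [ 0.6275 -0.1379  0.058 ]]
pot [[ 0.4512352  -0.15424586  0.036     ]]
coin [[ 0.56958843 -0.23100773  0.055     ]]
bundle [[0.58851017 0.07870787 0.024     ]]
```

Run:
```python
from h import *
f=np.load("top1.npz");im,d=f["im"],f["d"]
vv,uu=np.mgrid[130:330,260:425];uv=np.c_[uu.ravel(),vv.ravel()]
o,r=rays("top",uv);D=d[uv[:,1],uv[:,0]];P=(o+r*D[:,None])[D>0]
c0=np.array([.5474,-.0895])
Q=P[(P[:,2]>.047)&(P[:,2]<.075)];Q=Q[np.hypot(*(Q[:,:2]-c0).T)<.125]
a=np.arctan2(-.1379+.0403,.6275-.4652)
for k in range(3):
    e=np.array([np.cos(a),np.sin(a)]);n=np.array([-e[1],e[0]])
    x=(Q[:,:2]-c0)@e;y=(Q[:,:2]-c0)@n
    xs,ys=[],[]
    for i in range(-2,3):
        m=abs(x-.048*i)<.014
        xs.append(x[m].mean());ys.append((np.percentile(y[m],2)+np.percentile(y[m],98))/2)
        print(i,m.sum(),np.round([x[m].mean()*1e3,x[m].min()*1e3,x[m].max()*1e3,ys[-1]*1e3,np.ptp(np.percentile(y[m],[2,98]))*1e3,np.percentile(Q[m,2],95)*1e3],1))
    a+=np.polyfit(xs,ys,1)[0];c0=c0+n*np.mean(ys)+e*np.mean(np.array(xs)-.048*np.arange(-2,3))
print(np.degrees(a),a,c0)
R4=P[(abs((P[:,:2]-c0)@e)<.12)&(abs((P[:,:2]-c0)@n)<.06)];y=(R4[:,:2]-c0)@n
for s in(-1,1):
    m=(y*s>.036)&(R4[:,2]>.036)&(R4[:,2]<.047);print("rail",np.percentile(y[m],[3,97]))
S=P[(P[:,2]>.05)&((P[:,:2]-c0)@e>.12)];print("stops",((S[:,:2]-c0)@e).mean(),((S[:,:2]-c0)@n).min(),((S[:,:2]-c0)@n).max(),S[:,2].max())
for i in range(-2,3):print(np.round(c0+e*.048*i,4))
```

```text
-2 513 [ -95.4 -108.8  -82.     0.9   64.6   61.6]
-1 536 [-47.8 -60.7 -34.    0.8  67.2  67.8]
0 539 [ -0.3 -12.7  14.    0.6  66.8  69.1]
1 521 [47.2 34.8 62.   1.1 67.2 67.3]
2 499 [ 94.5  82.1 109.9  -0.7  60.1  61. ]
-2 505 [ -95.2 -108.3  -82.1   -0.2   64.8   61.6]
-1 529 [-47.6 -60.4 -34.1  -0.1  67.4  67.8]
0 535 [ -0.1 -12.4  13.9   0.1  66.8  69.1]
1 518 [47.5 35.2 62.   0.9 67.3 67.3]
2 496 [ 94.6  82.  110.   -0.7  60.2  61. ]
-2 501 [ -95.1 -108.1  -82.    -0.2   64.9   61.6]
-1 527 [-47.5 -60.2 -34.   -0.1  67.4  67.8]
0 532 [  0.  -12.3  14.    0.1  66.9  69.1]
1 515 [47.6 35.4 62.   0.9 67.3 67.3]
2 495 [ 94.7  82.2 109.8  -0.7  60.2  61. ]
-31.387205070748525 -0.5478100714832215 [ 0.54715029 -0.08871634]
rail [-0.05153241 -0.03792946]
rail [0.03771063 0.05185868]
stops 0.13942712202610982 -0.0390439475145159 0.04155825632735183 0.07331465256156755
[ 0.4652 -0.0387]
[ 0.5062 -0.0637]
[ 0.5472 -0.0887]
[ 0.5881 -0.1137]
[ 0.6291 -0.1387]
```

Unit yaw is −31.4° and the crowns are found. Next I go above roller 1 with the fingers shut and the closing line across the row.

>>> apply_moves(
  commands=[
    [0, 0.328, 0.753, 0, -0.154],
    [0, 0.328, 0.753, 0, -0.154],
    [0, 0.328, 0.753, 0, -0.154],
    [0, 0.328, 0.753, 0, -0.154],
    [0, 0.328, 0.753, 0, -0.154],
    [0, 0.328, 0.753, 0, -0.154],
    [0, 0.328, 0.753, 0, -0.154],
    [0, 0.328, 0.753, 0, -0.154],
    [0, 0.328, 0.753, 0, -0.154],
    [0, 0.328, 0.753, 0, -0.154],
    [0, 0.328, 0.753, 0, -0.154],
    [0, 0.328, 0.753, 0, -0.154],
  ],
  newtons=5,
)

```text
clock: 1.6
position: [0.4658, -0.0378, 0.2266]
ee_rot: [3.023, -0.855, -0.0]
force: [0.2, -0.9, -0.4]
width: 0.006
gripper_force: 0.0
```

>>> apply_moves(
  commands=[
    [0, 0, 0, 0, 0],
    [0, 0, 0, 0, 0],
  ],
)

```text
clock: 1.85
position: [0.4651, -0.0398, 0.2264]
ee_rot: [3.024, -0.849, -0.001]
force: [-0.4, -0.7, 0.1]
width: 0.007
gripper_force: 0.0
```

>>> apply_moves(
  commands=[
    [0, -0.05, 0.05, -0.6, 0],
    [0, 0, 0, -0.6, 0],
    [0, 0, 0, -0.6, 0],
    [0, 0, 0, -0.4, 0],
    [0, 0, 0, -0.3, 0],
    [0, 0, 0, 0, 0],
    [0, 0, 0, 0, 0],
  ],
)

```text
clock: 2.72
position: [0.4627, -0.0371, 0.0773]
ee_rot: [3.024, -0.852, 0.001]
force: [-0.7, -0.5, -0.5]
width: 0.002
gripper_force: 0.0
```

Run:
```python
from h import *
from cell import observe
s=observe();print(s["position"],s["force"])
im,_=imaging.get_image("scene");a=im[150:345,140:300,::-1]
b,_=imaging.get_image("wrist");a=cv2.resize(a,None,fx=2.4,fy=2.4)
b=cv2.resize(b[:,:,::-1],None,fx=.7,fy=.7);c=np.zeros((a.shape[0],a.shape[1]+b.shape[1],3),np.uint8)
c[:,:a.shape[1]]=a;c[:b.shape[0],a.shape[1]:]=b;cv2.imwrite("pics/a2.png",c);print(c.shape)
```

```text
[ 0.46267968 -0.03709445  0.07734259] [-0.705652   -0.47244382 -0.45616995]
(468, 776, 3)
```

View pics/a2.png

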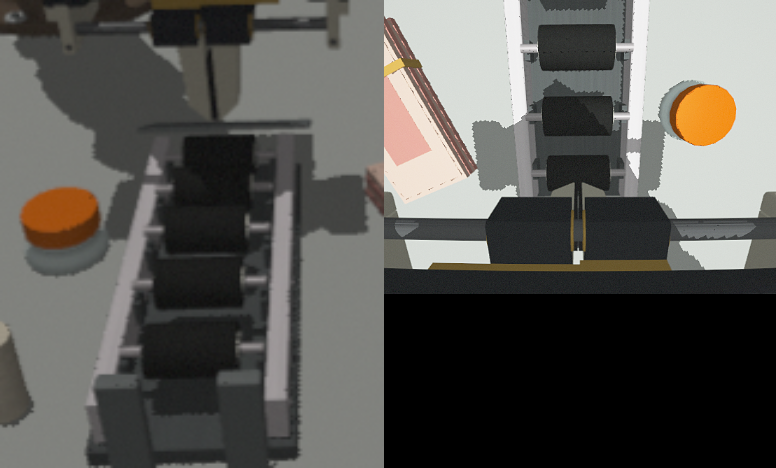

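The tool is centred above roller 1 (tips at about (213,115) left, (577,190) right), and all rollers are up. I descend to find contact.

>>> apply_moves(
  commands=[
    [0, 0.02, -0.02, -0.15, 0],
    [0, 0, 0, -0.1, 0],
    [0, 0, 0, 0, 0],
    [0, 0, 0, 0, 0],
  ],
)

```text
clock: 3.32
position: [0.4637, -0.0374, 0.0617]
ee_rot: [3.024, -0.85, -0.0]
force: [-0.4, -0.3, 0.1]
width: 0.005
gripper_force: 0.0
```

>>> apply_moves(
  commands=[
    [0, 0.02, -0.01, -0.05, 0],
    [0, 0, 0, 0, 0],
    [0, 0, 0, 0, 0],
  ],
)

```text
clock: 3.7
position: [0.4651, -0.038, 0.0588]
ee_rot: [-3.024, 0.851, -0.0]
force: [0.7, -0.7, 1.0]
width: 0.007
gripper_force: 0.6
```

>>> apply_moves(
  commands=[
    [0, 0, 0, -0.05, 0],
    [0, 0, 0, 0, 0],
    [0, 0, 0, 0, 0],
  ],
)

```text
clock: 4.08
position: [0.465, -0.038, 0.0558]
ee_rot: [-3.024, 0.85, -0.0]
force: [-0.1, 0.1, 2.7]
width: 0.007
gripper_force: 1.2
```

>>> apply_moves(
  commands=[
    [0, 0, 0, -0.015, 0],
    [0, 0, 0, 0, 0],
    [0, 0, 0, 0, 0],
  ],
)

```text
clock: 4.45
position: [0.465, -0.038, 0.0549]
ee_rot: [-3.024, 0.85, -0.0]
force: [0.1, 0.7, 2.4]
width: 0.003
gripper_force: 1.3
```

>>> apply_moves(
  commands=[
    [0, 0.114, -0.07, 0.017, 0],
    [0, 0.114, -0.07, 0.05, 0],
    [0, 0.114, -0.07, 0.05, 0],
    [0, 0.114, -0.07, 0.025, 0],
    [0, 0.114, -0.07, -0.017, 0],
    [0, 0.114, -0.07, -0.025, 0],
    [0, 0, 0, 0, 0],
    [0, 0, 0, 0, 0],
    [0, 0, 0, 0, 0],
  ],
)

```text
clock: 5.58
position: [0.5057, -0.0631, 0.0609]
ee_rot: [3.024, -0.85, -0.0]
force: [-1.1, -0.4, 2.5]
width: 0.002
gripper_force: 1.3
```

>>> apply_moves(
  commands=[
    [0, 0.115, -0.071, 0.005, 0],
    [0, 0.115, -0.071, 0.039, 0],
    [0, 0.115, -0.071, 0.039, 0],
    [0, 0.115, -0.071, 0.014, 0],
    [0, 0.115, -0.071, -0.028, 0],
    [0, 0.115, -0.071, -0.036, 0],
    [0, 0, 0, 0, 0],
    [0, 0, 0, 0, 0],
    [0, 0, 0, 0, 0],
  ],
)

```text
clock: 6.7
position: [0.5472, -0.0886, 0.0629]
ee_rot: [-3.024, 0.85, 0.0]
force: [0.0, 0.3, 2.3]
width: 0.005
gripper_force: 1.3
```

Run:
```python
from h import *
from cell import observe
s=observe();print(s["position"],s["force"])
im,_=imaging.get_image("scene");a=im[150:345,140:300,::-1]
o=np.load("scene1.npz")["im"][150:345,140:300,::-1]
cv2.imwrite("pics/a3.png",cv2.resize(np.hstack([o,a]),None,fx=2.4,fy=2.4))
```

```text
[ 0.54721732 -0.08857675  0.06290117] [0.03356366 0.31215435 2.31754312]
```

View pics/a3.png

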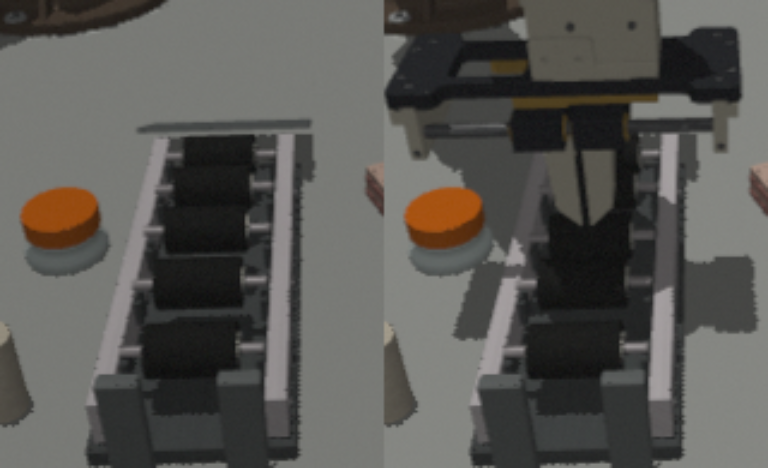

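Fingertips rest on roller 3. It is visibly dipped (right axle end at row 239, against 229 before), and the others and the loose items are unchanged. On to roller 4, then 5.

>>> apply_moves(
  commands=[
    [0, 0.114, -0.07, -0.005, 0],
    [0, 0.114, -0.07, 0.028, 0],
    [0, 0.114, -0.07, 0.028, 0],
    [0, 0.114, -0.07, 0.003, 0],
    [0, 0.114, -0.07, -0.039, 0],
    [0, 0.114, -0.07, -0.05, 0],
    [0, 0, 0, 0, 0],
    [0, 0, 0, 0, 0],
    [0, 0, 0, 0, 0],
  ],
)

```text
clock: 7.88
position: [0.5881, -0.114, 0.0608]
ee_rot: [3.024, -0.85, -0.0]
force: [-1.0, -0.9, 2.5]
width: 0.004
gripper_force: 1.3
```

>>> apply_moves(
  commands=[
    [0, 0.114, -0.07, -0.017, 0],
    [0, 0.114, -0.07, 0.017, 0],
    [0, 0.114, -0.07, 0.017, 0],
    [0, 0.114, -0.07, -0.008, 0],
    [0, 0.114, -0.07, -0.05, 0],
    [0, 0.114, -0.07, -0.06, 0],
    [0, 0, 0, 0, 0],
    [0, 0, 0, 0, 0],
    [0, 0, 0, 0, 0],
  ],
)

```text
clock: 9.0
position: [0.6293, -0.139, 0.0548]
ee_rot: [-3.024, 0.85, -0.0]
force: [0.7, 0.2, 2.5]
width: 0.006
gripper_force: 1.3
```

Run:
```python
from h import *
from cell import observe
s=observe();print(s["position"],s["force"])
im,_=imaging.get_image("scene");a=im[150:345,140:300,::-1]
o=np.load("scene1.npz")["im"][150:345,140:300,::-1]
cv2.imwrite("pics/a4.png",cv2.resize(np.hstack([o,a]),None,fx=2.4,fy=2.4))
```

```text
[ 0.62931979 -0.13902416  0.05484528] [0.70115166 0.1996244  2.53367626]
```

View pics/a4.png

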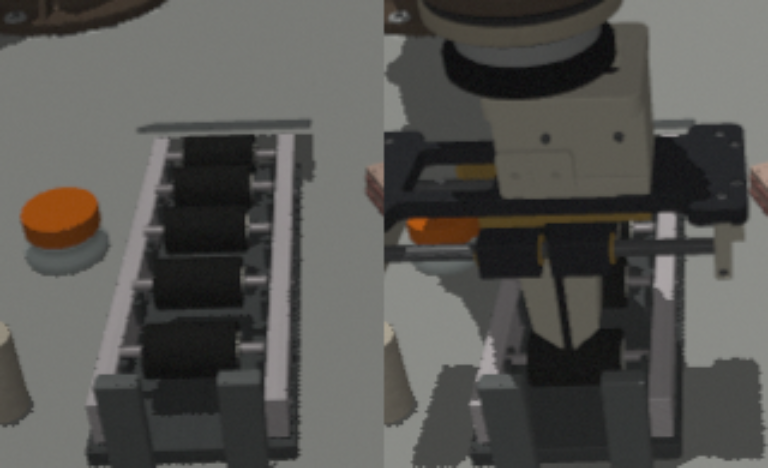

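Roller 5 is held dipped (axle at row 357, against 347 before). The right-hand axle ends of rollers 3 and 4 are back at their rest rows (229 and 283), the stops are untouched and the push is a steady 2.5 N. I hand in.

```bash
python3 -c "
from cell import arm
print(arm.sign_off())"
```

```text
the job is handed in; nothing more can be done
None
```

The fingertips ran from roller 1 to roller 5, dipping each by about 5 mm with about 2.5 N. I handed the job in at about 9 s with the fingertips still holding roller 5 dipped, the others sprung back up as far as the camera could see, and the bundle, pot and coin roll not touched.

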